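Slide a bearing under the width gauge and check it with the plunger

ROBOT

A 7-joint arm with a two-finger parallel gripper is mounted at the origin on a cart in front of the work surface, level with it; the furniture and walls round the work are solid. World frame = base frame: x ahead of the robot, y to its left, z up, the work surface at z = 0. Lengths are in m, angles in rad, forces in N, time in s.
With the tool pointing down it reaches from about 0.425 to 0.925 m from the base axis. Payload 6.8 kg.
Tool frame: the origin (TCP) lies on the centre line of the jaws, within the pads' length; the fingertips stand 11 mm ahead of it and the grasp point (between the pads) lies 8 mm behind it; z points along the fingers, y is the direction in which the jaws open and shut (so a half turn about z gives the same grasp; the last joint's range is limited). The gripper opens to 85 mm and grips with 20 to 120 N. Pads are 22 mm wide; open, the fingers measure 114 mm over their backs; the gripper's body (76 mm by 85 mm) begins 54 mm behind the grasp point. The pads swing forward as they close: fully open they stand 13 mm farther back than shut.
Start: joints at [1.165, 0.477, 0.022, 1.555, -0.011, 1.109, -0.083], TCP at [0.198, -0.645, 0.242] pointing down, gripper open.
Joint ranges: [-2.96, 2.96], [-0.34, 2.1], [-1.41, 1.46], [0.24, 2.44], [-1.37, 4.51], [0.17, 1.92], [-2.96, 2.96]. Speed limits (rad/s): [2.39, 2.39, 3.14, 3.14, 3.14, 3.14, 3.14].

INTERFACE

Orientations are given as a rotation vector (axis times angle).
In Python, from bench import r gives the robot as it stands.
- The arm moves only by the tool send_rows, never from a script. Its argument "deltas" is a list of rows, each a list of 7 numbers: the opening, from 0 (shut) to 1 (fully open), then the shift along the tool's x, y, z as a fraction of full scale, then the turn, a rotation vector about the tool's x, y, z as a fraction of full scale. In form: [[hand, x, y, z, ax, ay, az], ...]. A call has 1 to 20 rows; each row is the pose to reach, as a shift and turn from the pose commanded when the call began, along the tool's axes at that moment, turning the shorter way round; what a row does not reach only later rows make up. Full scale, the value 1, is 150 mm for a shift and 180 degrees for a turn. A row lasts 1/12 s, in which the tool goes at most 41.7 mm and 7.16 degrees, less where a joint would pass 70% of its speed; a pose out of reach is approached as far as the arm can. A call with a number of a shift or a turn outside -1 to 1 is refused whole. A call with a gripper value outside its range is refused whole. The fingers move at their own pace and stop on an object; "squeeze" is the grip in N (left out, the last holds). Time passes only in rows, so rows that repeat a pose let the fingers close. It gives the time, the measured TCP pose, the force and the opening at its end, in the units of the state.
- r.get_obs(): the state, without advancing time (a new reading comes with each control period).
- r.grab_frame(name): name is "scene" or "top" or "wrist"; returns a dict with "pixels" (480x640x3 uint8, red, green, blue), "camera_matrix" (3x3 intrinsics, pixels), "rvec" (rotation vector, rad) and "tvec" (3), from world to camera coordinates, as OpenCV has them. Camera axes: x right, y down, z forward; pixel columns grow to the right and rows downward; lengths in m; the calibration is good to about 2 mm. The wrist camera is an equidistant fisheye: a pixel r from the principal point sees the ray r / f radians off the axis. A picture is of the moment at which its call begins. There is no depth.
- r.hand_in(): hands the job in, once; it reports no verdict.
The state is a dict: "clock": time; "joints": joint angles; "qvel": joint speeds; "tau": joint torques, N m; "tcp_pos": TCP position; "orientation": TCP orientation; "contact_force": force on the tool from outside, world axes, zero at the start; "moment": the same for the moment, N m; "grip_width": finger opening in m.
Only numpy, scipy, OpenCV 4.12 (cv2) and the standard library are available. Lean on these libraries where they do the work, as an engineer would, in place of code of your own. Each camera call takes 0.05 s, during which the arm holds its last target. There are 200 camera calls.

TASK

Check the width of the single bearing that lies in front of the low bridge gauge: push it with the fingertips along the bench, flat and without lifting or tipping it, in under the bridge until it rests against both stop pins behind. Then press the plunger cap on top of the bridge down until its foot bears on the bearing, hold it there for a moment, and let it spring back up. Leave the bearing under the bridge and do not disturb the tape roll, ring gauge, grease tin or plug gauge.

Things in the scene. Friction and masses are not known exactly. Their poses are not given: they have to be found in the camera images.
- bearing: The one ball bearing lying flat on the open bench in front of the gauge (many more lie in a heap at the right and back; leave those). Steel ring with black seals, 62 mm outside diameter, 14 mm high. Origin: centre of its underside; z along its axis, up. At the right of the work (y below -0.03) stands a wooden case whose fixed open lid is 195 mm high: come in over it.
- gauge: Steel bridge gauge bolted to the bench. Origin: on the bench top (z = 0), exactly where the bearing's centre lies when it rests against both stop pins. +x: the direction in which the bearing is pushed in; +y: to the left of that. Two side blocks (29 mm high, x = -18 to +48 mm) leave a channel 66 mm wide; their lugs reach y = +-66 mm. The bearing slides on the bench itself.
- bridge (a point): Centre of the underside of the bridge bar, 17 mm above the bench, straight above the gauge's origin. The bar spans x = -16 to +16 mm of the gauge, its top is 29 mm above the bench (32 mm at the bush round the plunger). A bearing that is home stands 15 mm out of the bridge's front, where a fingertip can push it.
- mouth (a point): Middle of the wide end of the mouth, on the bench, 47 mm before the gauge's origin (its -x side). Two guides 16 mm high narrow the way from about 106 mm here to 66 mm at x = -18 mm.
- stop_pins (a point): Point on the bench midway between the two upright stop pins (12 mm diameter, 26 mm high, at x = 31, y = +-20 mm of the gauge). Behind them a rear bar, 22 mm high, closes the channel.
- plunger (a joint): Plunger travel in m: 0 up (at rest), grows downward to 0.008. A light spring (about 2 N at rest, 3 N at 3 mm) returns it. Its foot, a bar 10 x 56 mm across the channel, is hidden in the bridge and reaches a bearing on the bench after 3 mm.
- cap_top (a point): Centre of the top of the plunger's round black press cap, 24 mm diameter, 7 mm thick; above the gauge's origin, 48 mm above the bench at rest. Press straight down.
- tape_roll: Bystander: roll of tan tape lying flat, 78 mm diameter, 19 mm high. Origin: centre of its underside.
- ring_gauge: Bystander: plain steel ring gauge lying flat, 66 mm diameter, 20 mm high. Origin: centre of its underside.
- grease_tin: Bystander: round tin, 63 mm diameter, 43 mm high. Origin: centre of its underside.
- plug_gauge: Bystander: dumbbell-shaped steel plug gauge standing upright, 35 mm diameter, 102 mm high. Origin: centre of its underside.
There are look-alikes about, which are no part of the job. Leave any red or turquoise look-alike of the bearing alone.

How it is judged:
By the outcome, as a careful person would: the job done as asked, in the order asked, and still so for the second after the job is handed in, with the robot touching nothing.
It also fails if it takes over 54 s, if anything falls off the work surface, if the arm or the gripper's body presses on something with over 40 N, if the wrist force passes 120 N, or if a joint passes its speed limit or range.

## Working session

There is one attempt and no reset: what is moved stays moved. The work goes in short steps, Python scripts to look and compute and a tool call to move; the robot and the scene stay as the last step left them, time stands still between calls to the robot, and variables do not carry over. Pictures are saved under pics/ and viewed, about 8 in all and at most 12, crops included, and the job is handed in when it is done.

Besides the shell and the picture viewer there is one more tool, called after ">>>" as name([rows], argument=value, ...), one row to a line, values as JSON. send_rows: Moves the arm, as the interface text tells. Shift numbers are shares of 150 mm and turn numbers shares of 180 degrees, none past 1 either way. Its arguments: {"type":"object","properties":{"deltas":{"type":"array","items":{"type":"array","items":{"type":"number"}}},"squeeze":{"type":"number"}},"required":["deltas"]}

```bash
mkdir -p pics; cat > h.py <<'E'
import numpy as np, cv2
from bench import r
from scipy.spatial.transform import Rotation as R
def grab(n,f):
    d=r.grab_frame(n); np.savez(f'pics/{f}.npz',**d); cv2.imwrite(f'pics/{f}.png',d['pixels'][:,:,::-1]); return d
def ray(d,u,v,fish=False):
    K=np.array(d['camera_matrix'],float); Rm=R.from_rotvec(np.ravel(d['rvec'])).as_matrix(); t=np.ravel(d['tvec'])
    x=(u-K[0,2])/K[0,0]; y=(v-K[1,2])/K[1,1]
    if fish:
        th=np.hypot(x,y); s=np.sin(th)/th if th>1e-9 else 1; c=np.array([x*s,y*s,np.cos(th)])
    else: c=np.array([x,y,1.])
    return -Rm.T@t, Rm.T@c
def pt(d,u,v,z,fish=False):
    o,w=ray(d,u,v,fish); return o+w*(z-o[2])/w[2]
def proj(d,p):
    K=np.array(d['camera_matrix'],float); Rm=R.from_rotvec(np.ravel(d['rvec'])).as_matrix()
    c=Rm@np.array(p)+np.ravel(d['tvec']); return (K@c)[:2]/c[2]
E
python3 - <<'E'
from h import *
grab('scene','s0');grab('top','t0')
o=r.get_obs();print(o)
E
```

```text
{'clock': 0.1, 'joints': array([ 1.16488469,  0.47766847,  0.02235545,  1.55634716, -0.01151201,
        1.10933733, -0.0830948 ]), 'qvel': array([ 0.00150289, -0.00222706, -0.00028172, -0.00174437, -0.00070654,
        0.00089919,  0.00083076]), 'tau': array([ 4.81658863e-03, -5.97759640e+01,  1.61373328e+00, -2.81955689e+01,
        1.28504485e-02,  5.02925541e-03,  2.22409142e-05]), 'tcp_pos': array([ 0.19789661, -0.64479078,  0.24145831]), 'orientation': array([-3.10524985e+00, -4.65851466e-01,  5.53766190e-04]), 'contact_force': array([-0.04785153,  0.29196848, -0.75876128]), 'moment': array([ 0.00715158, -0.0233541 ,  0.01166547]), 'grip_width': 0.0854895513703423}
```

View pics/s0.png

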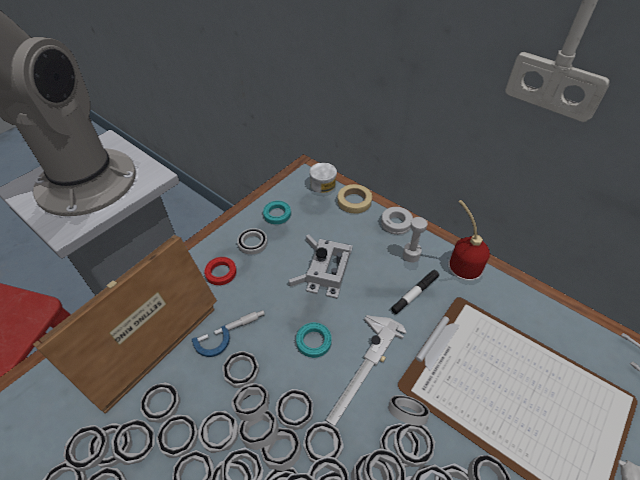

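View pics/t0.png

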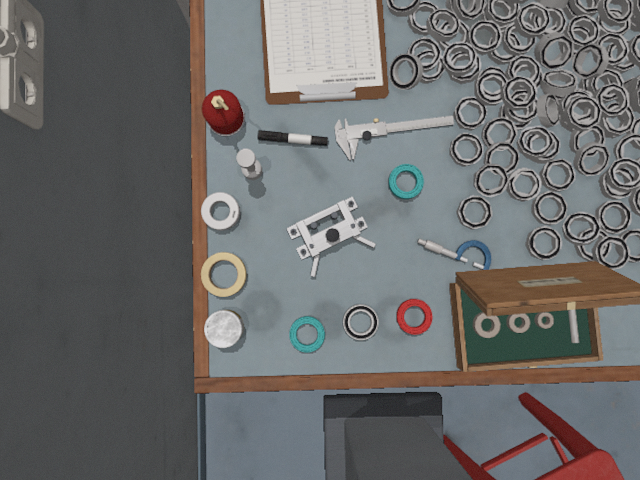

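```bash
python3 - <<'E'
from h import *
t=dict(np.load('pics/t0.npz'));s=dict(np.load('pics/s0.npz'))
for n,d,(x0,y0,w) in(('t',t,(270,180,170)),('s',s,(220,190,170))):
    im=d['pixels'][y0:y0+w,x0:x0+w,::-1]; cv2.imwrite(f'pics/c{n}.png',cv2.resize(im,None,fx=3.5,fy=3.5,interpolation=cv2.INTER_CUBIC))
cv2.imwrite('pics/c.png',np.hstack([cv2.resize(cv2.imread(f'pics/c{n}.png'),(400,400)) for n in'ts']))
g=cv2.cvtColor(t['pixels'],cv2.COLOR_RGB2GRAY)
def blobs(d,box,lo,hi):
    x0,y0,x1,y1=box; g=cv2.cvtColor(d['pixels'],cv2.COLOR_RGB2GRAY)[y0:y1,x0:x1]
    m=((g>=lo)&(g<=hi)).astype(np.uint8); n,_,st,c=cv2.connectedComponentsWithStats(m)
    return [(st[i].tolist(),(c[i]+[x0,y0]).round(2).tolist()) for i in range(1,n) if st[i,4]>25]
def rep(k,d,box,lo,hi,z):
    for st,c in blobs(d,box,lo,hi): print(k,st,c,pt(d,*c,z).round(4))
rep('bear t',t,(338,300,382,345),160,255,.014)
rep('bear s',s,(232,224,272,256),160,255,.014)
rep('cap t',t,(315,220,350,255),0,60,.048)
rep('cap s',s,(308,240,335,268),0,60,.048)
rep('gauge t',t,(280,190,380,280),150,255,.025)
print(pt(t,320,240,0),pt(t,321,240,0), ray(t,0,0)[0],ray(s,0,0)[0])
E
```

```text
bear t [10, 10, 26, 25, 121] [359.77, 322.55] [0.4532 0.125  0.014 ]
cap t [12, 9, 12, 12, 80] [333.42, 235.2] [0.6049 0.1685 0.048 ]
cap s [7, 8, 12, 13, 122] [320.95, 253.84] [0.6082 0.1641 0.048 ]
gauge t [7, 6, 81, 64, 1704] [326.68, 227.72] [0.62   0.1787 0.025 ]
gauge t [77, 46, 19, 11, 85] [365.96, 241.05] [0.595  0.1109 0.025 ]
gauge t [31, 67, 8, 20, 80] [314.11, 266.45] [0.5531 0.2024 0.025 ]
[0.60054773 0.19042807 0.        ] [0.60050249 0.18863646 0.        ] [0.53777738 0.21078414 0.92009442] [ 0.94754906 -0.23686369  0.70728133]
```

View pics/c.png

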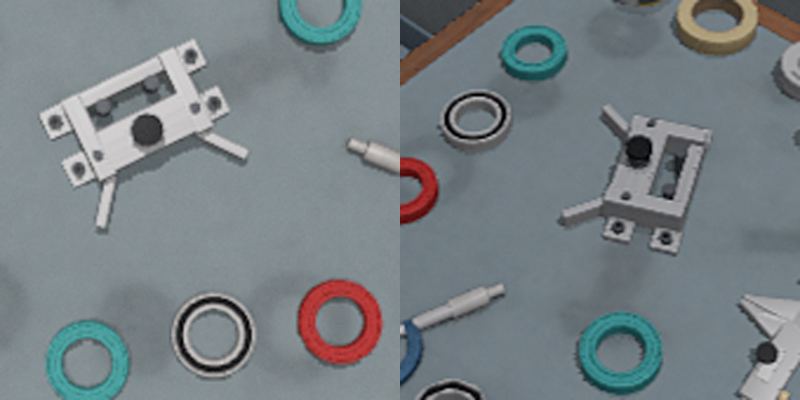

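```bash
python3 - <<'E'
from h import *
t=dict(np.load('pics/t0.npz'))
f=lambda x,y,z:pt(t,270+x/2.353,180+y/2.353,z)[:2]
lf,lr,rf,rr=f(79,170,.012),f(56,120,.012),f(215,103,.012),f(190,55,.012)
gl,gr=f(101,228,.012),f(245,155,.012)
for n,a,b in(('front',lf,rf),('rear',lr,rr),('guide',gl,gr)):
    d=a-b; print(n,a.round(4),b.round(4),'mid',((a+b)/2).round(4),np.linalg.norm(d),'yaw',np.degrees(np.arctan2(d[1],d[0]))-90)
for a,b in((lf,lr),(rf,rr)): d=b-a; print('x dir',np.degrees(np.arctan2(d[1],d[0])),np.linalg.norm(d))
print('bear',f(213.5,335,.014))
o=r.get_obs();print(R.from_rotvec(o['orientation']).as_matrix().round(3))
E
```

```text
front [0.5788 0.2203] [0.6267 0.1166] mid [0.6028 0.1684] 0.11422542417718054 yaw 24.80023519502589
rear [0.6169 0.2366] [0.6636 0.1343] mid [0.6402 0.1855] 0.11246044849520277 yaw 24.542763661766386
guide [0.535  0.2049] [0.5869 0.0952] mid [0.5609 0.1501] 0.12132898141914351 yaw 25.35006945266933
x dir 23.259710004434783 0.04142957029703363
x dir 25.713768418785943 0.04091443170322803
bear [0.45343616 0.12333545]
[[ 0.956  0.293 -0.001]
 [ 0.293 -0.956  0.002]
 [-0.    -0.002 -1.   ]]
```

>>> send_rows([
  [0.4,0.2,-0.2,-0.1,0,0,0],
  [0.4,0.4,-0.4,-0.2,0,0,0],
  [0.4,0.6,-0.6,-0.35,0,0,0],
  [0.4,0.75,-0.8,-0.35,0,0,0],
  [0.4,0.9,-1,-0.35,0,0,0],
  [0.4,0.9,-1,-0.35,0,0,0],
  [0.4,0.9,-1,-0.35,0,0,0],
  [0.4,0.9,-1,-0.35,0,0,0],
])

```text
clock: 0.77
tcp_pos: [0.2828, -0.4625, 0.2948]
orientation: [3.106, 0.467, -0.001]
contact_force: [0.9, 0.4, -0.1]
grip_width: 0.0344
```

>>> send_rows([
  [0.4,0.2,-0.2,0,0,0,0],
  [0.4,0.4,-0.4,0,0,0,0],
  [0.4,0.6,-0.6,0,0,0,0],
  [0.4,0.8,-0.8,0,0,0,0],
  [0.4,1,-1,0,0,0,0],
  [0.4,1,-1,0,0,0,0],
  [0.4,1,-1,0,0,0,0],
  [0.4,1,-1,0,0,0,0],
])

```text
clock: 1.43
tcp_pos: [0.382, -0.2766, 0.2945]
orientation: [3.107, 0.463, -0.001]
contact_force: [-0.5, -0.7, 0.1]
grip_width: 0.0345
```

>>> send_rows([
  [0.4,0.2,-0.2,0,0,0,0],
  [0.4,0.4,-0.4,0,0,0,0],
  [0.4,0.6,-0.6,0,0,0,0],
  [0.4,0.8,-0.8,0,0,0,0],
  [0.4,0.8,-1,0,0,0,0],
  [0.4,0.8,-1,0,0,0,0],
  [0.4,0.8,-1,0,0,0,0],
  [0.4,0.8,-1,0,0,0,0],
])

```text
clock: 2.1
tcp_pos: [0.453, -0.099, 0.2946]
orientation: [3.107, 0.46, -0.001]
contact_force: [-0.1, 0.2, 0.7]
grip_width: 0.0343
```

>>> send_rows([
  [0.4,0.1,-0.2,0,0,0,-0.02],
  [0.4,0.2,-0.4,0,0,0,-0.043],
  [0.4,0.3,-0.6,0,0,0,-0.043],
  [0.4,0.3,-0.8,0,0,0,-0.043],
  [0.4,0.3,-1,0,0,0,-0.043],
  [0.4,0.3,-1,0,0,0,-0.043],
  [0.4,0.3,-1,0,0,0,-0.043],
  [0.4,0.3,-1,0,0,0,-0.043],
])

```text
clock: 2.77
tcp_pos: [0.4529, 0.0578, 0.2947]
orientation: [3.069, 0.669, -0.0]
contact_force: [-0.2, 0.4, -0.1]
grip_width: 0.0341
```

```bash
python3 - <<'E'
from h import *
d=grab('wrist','w0'); print(d['camera_matrix'],ray(d,0,0)[0])
E
```

```text
[[371.64829954   0.         330.25811439]
 [  0.         371.64829954 248.4183092 ]
 [  0.           0.           1.        ]] [0.51861575 0.0868172  0.4258961 ]
```

View pics/w0.png

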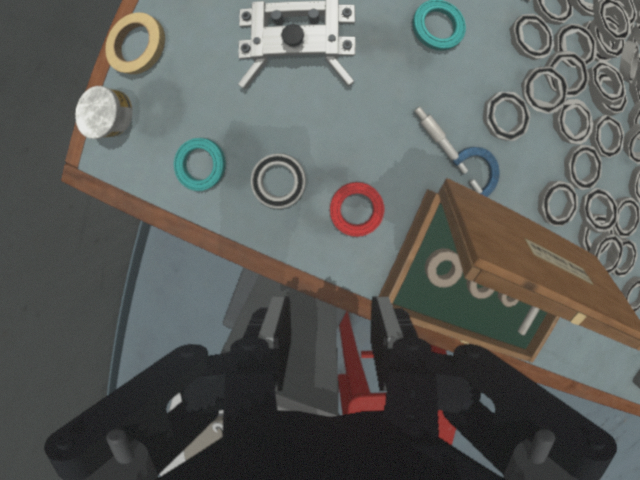

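```bash
python3 - <<'E'
from h import *
d=dict(np.load('pics/w0.npz'))
f=lambda u,v,z:pt(d,u,v,z,True)[:2]
print('bear',f(278,181,.012),'cap',f(292,34,.047))
for n,p,q in(('fb',(245,47),(347,45)),('rb',(246,14),(346,12)),('g',(243,86),(351,83))):
    a,b=f(*p,.012),f(*q,.012);e=a-b;print(n,((a+b)/2).round(4),np.linalg.norm(e).round(4),np.degrees(np.arctan2(e[1],e[0]))-90)
E
```

```text
bear [0.45536784 0.12166139] cap [0.60655324 0.1690098 ]
fb [0.6043 0.1676] 0.1134 23.859734774955854
rb [0.6412 0.1849] 0.1123 23.57029594398476
g [0.5638 0.1477] 0.1195 24.74241609980932
```

>>> send_rows([
  [0.4,-0.06,-0.2,0,0,0,0],
  [0.4,-0.124,-0.387,0.1,0,0,0],
  [0.4,-0.124,-0.387,0.3,0,0,0],
  [0.4,-0.124,-0.387,0.5,0,0,0],
  [0.4,-0.124,-0.387,0.7,0,0,0],
  [0.4,-0.124,-0.387,0.9,0,0,0],
  [0.4,-0.124,-0.387,0.95,0,0,0],
  [0.4,-0.124,-0.387,0.95,0,0,0],
  [0.4,-0.124,-0.387,0.95,0,0,0],
])

```text
clock: 3.57
tcp_pos: [0.4118, 0.1046, 0.1529]
orientation: [-3.069, -0.672, 0.0]
contact_force: [0.7, -0.8, 0.0]
grip_width: 0.0344
```

>>> send_rows([
  [0.4,0,0,0.15,0,0,0],
  [0.4,0,0,0.3,0,0,0],
  [0.4,0,0,0.45,0,0,0],
  [0.4,0,0,0.62,0,0,0],
  [0.4,0,0,0.62,0,0,0],
  [0.4,0,0,0.62,0,0,0],
])

```text
clock: 4.07
tcp_pos: [0.4118, 0.1052, 0.0602]
orientation: [3.068, 0.674, 0.0]
contact_force: [0.2, 0.9, 0.3]
grip_width: 0.0343
```

```bash
python3 - <<'E'
from h import *
d=grab('wrist','w1')
E
```

```text
(no output)
```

View pics/w1.png

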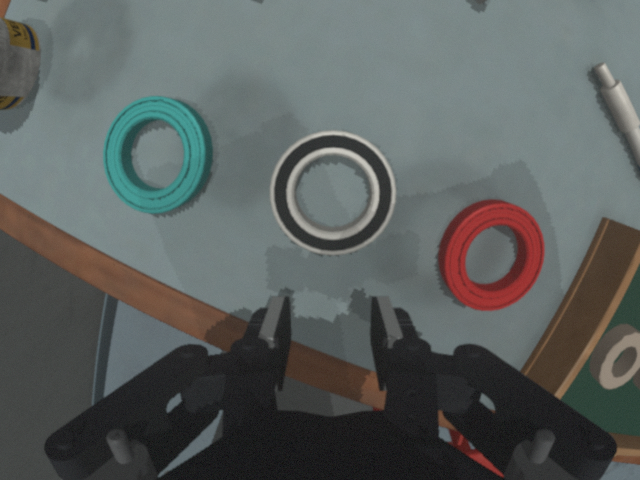

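>>> send_rows([
  [0.4,0,0,0.1,0,0,0],
  [0.4,0,0,0.2,0,0,0],
  [0.4,0,0,0.25,0,0,0],
  [0.4,0,0,0.3,0,0,0],
  [0.4,0,0,0.3,0,0,0],
  [0.4,0,0,0.3,0,0,0],
])

```text
clock: 4.62
tcp_pos: [0.4115, 0.1053, 0.0149]
orientation: [3.068, 0.675, 0.001]
contact_force: [0.1, 0.1, 0.2]
grip_width: 0.0345
```

```bash
python3 - <<'E'
from h import *
d=grab('wrist','w2')
f=lambda u,v,z:pt(dict(np.load('pics/w1.npz')),u,v,z,True)[:2]
b=f(334,193,.013);print(b)
o=r.get_obs();Rm=R.from_rotvec(o['orientation']).as_matrix();p=o['tcp_pos'];print(p,o['contact_force'],Rm.round(3))
for n,q in(('bear',b),('gauge',[.606,.168]),('bridge mouth',[.5632,.1485])):
    print(n,(Rm.T@(np.r_[q,p[2]]-p)).round(4))
E
```

```text
[0.45595693 0.12222871]
[0.41152808 0.10537945 0.01500212] [-0.51746165 -0.03680588  0.10376102] [[ 0.908  0.419  0.001]
 [ 0.419 -0.908  0.   ]
 [ 0.001  0.    -1.   ]]
bear [0.0474 0.0033 0.    ]
gauge [2.028e-01 2.470e-02 2.000e-04]
bridge mouth [0.1558 0.0245 0.0002]
```

>>> send_rows([
  [0.4,0.03,0.02,0,0,0,0],
  [0.4,0.05,0.02,0,0,0,0],
  [0.4,0.07,0.02,0,0,0,0],
  [0.4,0.11,0.03,0,0,0,0],
  [0.4,0.15,0.04,0,0,0,0],
  [0.4,0.2,0.05,0,0,0,0],
  [0.4,0.25,0.06,0,0,0,0],
  [0.4,0.3,0.075,0,0,0,0],
  [0.4,0.35,0.085,0,0,0,0],
  [0.4,0.4,0.1,0,0,0,0],
  [0.4,0.45,0.11,0,0,0,0],
  [0.4,0.5,0.125,0,0,0,0],
  [0.4,0.55,0.135,0,0,0,0],
  [0.4,0.58,0.145,0,0,0,0],
  [0.4,0.6,0.15,0,0,0,0],
  [0.4,0.6,0.15,0,0,0,0],
])

```text
clock: 6.0
tcp_pos: [0.503, 0.1228, 0.0143]
orientation: [-3.068, -0.674, -0.001]
contact_force: [0.4, 0.4, -0.3]
grip_width: 0.0342
```

```bash
python3 - <<'E'
from h import *
d=grab('wrist','w3')
E
```

```text
(no output)
```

View pics/w3.png

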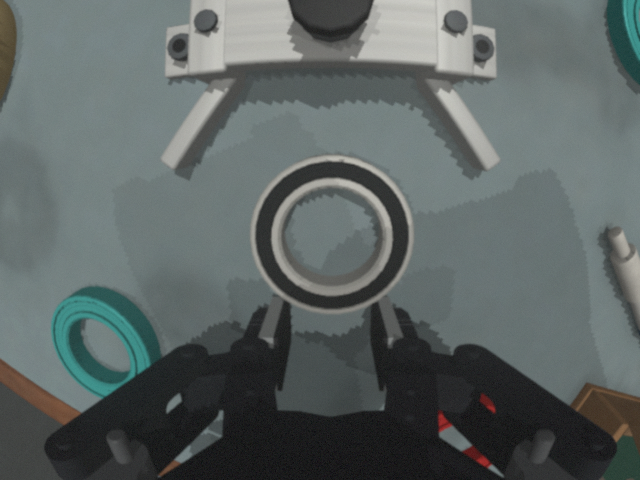

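>>> send_rows([
  [0.4,0.03,0,0,0,0,0],
  [0.4,0.07,0,0,0,0,0],
  [0.4,0.11,0,0,0,0,0],
  [0.4,0.15,0,0,0,0,0],
  [0.4,0.19,0,0,0,0,0],
  [0.4,0.23,0,0,0,0,0],
  [0.4,0.27,0,0,0,0,0],
  [0.4,0.31,0,0,0,0,0],
  [0.4,0.35,0,0,0,0,0],
  [0.4,0.38,0,0,0,0,0],
  [0.4,0.41,0,0,0,0,0],
  [0.4,0.43,0,0,0,0,0],
  [0.4,0.43,0,0,0,0,0],
])

```text
clock: 7.13
tcp_pos: [0.5614, 0.15, 0.0144]
orientation: [-3.068, -0.675, -0.001]
contact_force: [0.2, 1.2, -0.3]
grip_width: 0.0343
```

>>> send_rows([
  [0.4,0.015,0,0,0,0,0],
  [0.4,0.03,0,0,0,0,0],
  [0.4,0.045,0,0,0,0,0],
  [0.4,0.055,0,0,0,0,0],
  [0.4,0.06,0,0,0,0,0],
  [0.4,0.06,0,0,0,0,0],
])

```text
clock: 7.63
tcp_pos: [0.5691, 0.1535, 0.0143]
orientation: [-3.068, -0.675, -0.001]
contact_force: [0.2, -0.2, 0.4]
grip_width: 0.0342
```

>>> send_rows([
  [0.4,0.005,0,0,0,0,0],
  [0.4,0.01,0,0,0,0,0],
  [0.4,0.013,0,0,0,0,0],
  [0.4,0.013,0,0,0,0,0],
])

```text
clock: 7.97
tcp_pos: [0.5707, 0.1542, 0.0143]
orientation: [-3.068, -0.675, -0.0]
contact_force: [-0.2, -0.2, -0.7]
grip_width: 0.0343
```

>>> send_rows([
  [0.4,0.005,0,0,0,0,0],
  [0.4,0.01,0,0,0,0,0],
  [0.4,0.01,0,0,0,0,0],
])

```text
clock: 8.22
tcp_pos: [0.5722, 0.1549, 0.0143]
orientation: [-3.068, -0.675, -0.0]
contact_force: [-1.1, -0.9, 0.2]
grip_width: 0.034
```

>>> send_rows([
  [0.4,0.005,0,0,0,0,0],
  [0.4,0.007,0,0,0,0,0],
  [0.4,0.007,0,0,0,0,0],
])

```text
clock: 8.47
tcp_pos: [0.573, 0.1553, 0.0143]
orientation: [-3.068, -0.675, -0.0]
contact_force: [0.3, -0.7, -0.7]
grip_width: 0.0346
```

```bash
python3 - <<'E'
from h import *
d=grab('wrist','w4')
E
```

```text
(no output)
```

View pics/w4.png

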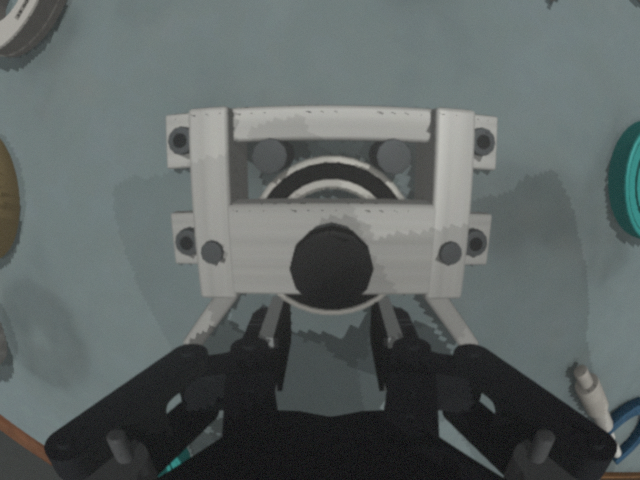

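>>> send_rows([
  [0.4,0.004,0,0,0,0,0],
  [0.4,0.007,0,0,0,0,0],
  [0.4,0.007,0,0,0,0,0],
])

```text
clock: 8.77
tcp_pos: [0.5737, 0.1556, 0.0142]
orientation: [3.068, 0.675, -0.001]
contact_force: [-1.1, -1.8, 0.8]
grip_width: 0.0343
```

>>> send_rows([
  [0.4,0.004,0,0,0,0,0],
  [0.4,0.007,0,0,0,0,0],
  [0.4,0.007,0,0,0,0,0],
])

```text
clock: 9.02
tcp_pos: [0.574, 0.1558, 0.0141]
orientation: [3.068, 0.674, -0.003]
contact_force: [-4.8, -1.9, 2.5]
grip_width: 0.0341
```

>>> send_rows([
  [0.4,0.004,0,0,0,0,0],
  [0.4,0.007,0,0,0,0,0],
  [0.4,0.007,0,0,0,0,0],
])

```text
clock: 9.27
tcp_pos: [0.5742, 0.1558, 0.0139]
orientation: [3.067, 0.674, -0.005]
contact_force: [-6.7, -2.5, 4.7]
grip_width: 0.0341
```

>>> send_rows([
  [0.4,-0.02,0,0,0,0,0],
  [0.4,-0.07,0,0,0,0,0],
  [0.4,-0.15,0,0,0,0,0],
  [0.4,-0.25,0,0,0,0,0],
  [0.4,-0.25,0,-0.1,0,0,0],
  [0.2,-0.25,0,-0.3,0,0,0],
  [0,-0.25,0,-0.5,0,0,0],
  [0,-0.25,0,-0.6,0,0,0],
  [0,-0.25,0,-0.6,0,0,0],
  [0,-0.25,0,-0.6,0,0,0],
  [0,-0.25,0,-0.6,0,0,0],
])

```text
clock: 10.18
tcp_pos: [0.5414, 0.1405, 0.1036]
orientation: [3.068, 0.674, -0.0]
contact_force: [-0.1, -0.4, -0.1]
grip_width: 0.0
```

```bash
python3 - <<'E'
from h import *
d=grab('wrist','w5'); t=grab('top','t5')
w4=dict(np.load('pics/w4.npz'))
o=r.get_obs();p=o['tcp_pos'];Rm=R.from_rotvec(o['orientation']).as_matrix();print(p)
g=cv2.cvtColor(d['pixels'],cv2.COLOR_RGB2GRAY)
im=cv2.resize(d['pixels'][40:340,140:540,::-1],None,fx=2,fy=2); cv2.imwrite('pics/w5c.png',im)
c=pt(w4,331,266,.048,True);print('w4 cap',c,Rm.T@(c-p))
E
```

```text
[0.54098094 0.14048146 0.10302951]
w4 cap [0.60814704 0.17005585 0.048     ] [0.07347966 0.0013489  0.05489168]
```

View pics/w5c.png

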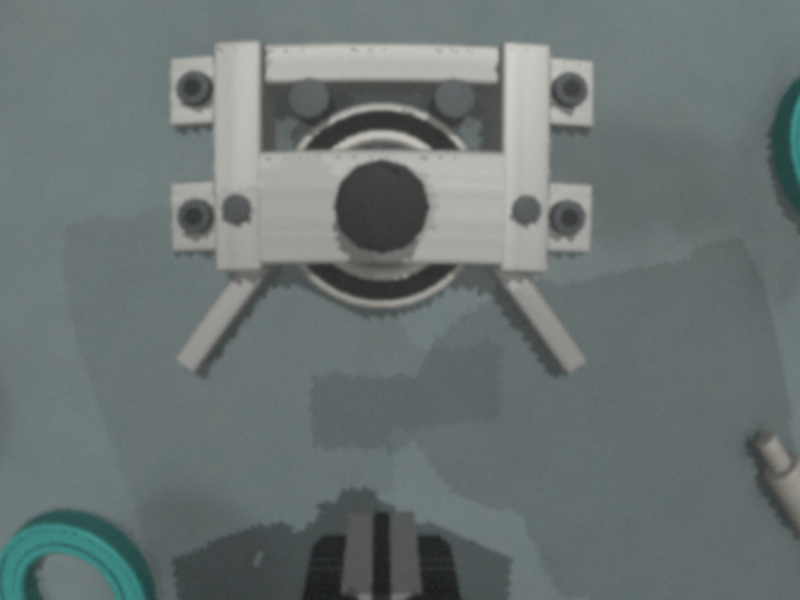

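```bash
python3 - <<'E'
from h import *
d=dict(np.load('pics/w5.npz'))
o=r.get_obs();p=o['tcp_pos'];Rm=R.from_rotvec(o['orientation']).as_matrix()
f=lambda n,u,v,z:print(n,(Rm.T@(pt(d,140+u/2,40+v/2,z,True)-p)).round(4)*1000,pt(d,140+u/2,40+v/2,z,True).round(4))
f('cap',381,205,.048);f('front edge top',382,303,.013);f('rear edge',382,104,.014);f('pinL',309,98,.026);f('pinR',454,98,.026);f('bearL-R front',382,303,.0)
E
```

```text
cap [72.1  1.5 54.9] [0.607  0.1693 0.048 ]
front edge top [42.7  1.9 89.9] [0.5804 0.1566 0.013 ]
rear edge [102.4   1.9  88.8] [0.6345 0.1817 0.014 ]
pinL [102.7 -18.3  76.8] [0.6264 0.2001 0.026 ]
pinR [102.7  21.7  76.8] [0.6432 0.1638 0.026 ]
bearL-R front [ 41.    1.9 103. ] [0.5789 0.1559 0.    ]
```

>>> send_rows([
  [0,0.12,0.011,0,0,0,0],
  [0,0.24,0.011,0,0,0,0],
  [0,0.36,0.011,0,0,0,0],
  [0,0.48,0.011,0,0,0,0],
  [0,0.48,0.011,0.1,0,0,0],
  [0,0.48,0.011,0.2,0,0,0],
  [0,0.48,0.011,0.25,0,0,0],
  [0,0.48,0.011,0.25,0,0,0],
])

```text
clock: 10.95
tcp_pos: [0.6052, 0.1684, 0.0634]
orientation: [3.067, 0.675, -0.01]
contact_force: [-0.6, -0.9, 0.1]
grip_width: 0.0
```

>>> send_rows([
  [0,0,0,0.01,0,0,0],
  [0,0,0,0.02,0,0,0],
  [0,0,0,0.03,0,0,0],
  [0,0,0,0.04,0,0,0],
  [0,0,0,0.045,0,0,0],
  [0,0,0,0.045,0,0,0],
])

```text
clock: 11.45
tcp_pos: [0.6078, 0.1695, 0.0602]
orientation: [3.068, 0.675, 0.0]
contact_force: [-0.5, -0.6, -0.8]
grip_width: -0.0005
```

>>> send_rows([
  [0,0,0,0.007,0,0,0],
  [0,0,0,0.014,0,0,0],
  [0,0,0,0.014,0,0,0],
  [0,0,0,0.014,0,0,0],
])

```text
clock: 11.78
tcp_pos: [0.608, 0.1696, 0.0582]
orientation: [3.068, 0.675, 0.001]
contact_force: [0.8, -0.4, 1.9]
grip_width: 0.0003
```

>>> send_rows([
  [0,0,0,0.006,0,0,0],
  [0,0,0,0.01,0,0,0],
  [0,0,0,0.01,0,0,0],
  [0,0,0,0.01,0,0,0],
])

```text
clock: 12.12
tcp_pos: [0.608, 0.1696, 0.0566]
orientation: [-3.068, -0.675, -0.001]
contact_force: [0.3, -0.8, 2.6]
grip_width: 0.0001
```

>>> send_rows([
  [0,0,0,0.004,0,0,0],
  [0,0,0,0.007,0,0,0],
  [0,0,0,0.007,0,0,0],
  [0,0,0,0.007,0,0,0],
])

```text
clock: 12.45
tcp_pos: [0.608, 0.1696, 0.0558]
orientation: [3.068, 0.675, 0.001]
contact_force: [0.0, -1.2, 6.0]
grip_width: -0.0001
```

>>> send_rows([
  [0,0,0,0.004,0,0,0],
  [0,0,0,0.007,0,0,0],
  [0,0,0,0.007,0,0,0],
  [0,0,0,0.007,0,0,0],
])

```text
clock: 12.78
tcp_pos: [0.6081, 0.1696, 0.0557]
orientation: [3.068, 0.674, 0.001]
contact_force: [-3.1, -1.6, 13.4]
grip_width: -0.0001
```

The plunger has stopped on the bearing after about 3 mm, and the force has risen to 13 N. I'll hold it about 1.2 s, then release.

>>> send_rows([
  [0,0,0,0,0,0,0],
  [0,0,0,0,0,0,0],
  [0,0,0,0,0,0,0],
  [0,0,0,0,0,0,0],
  [0,0,0,0,0,0,0],
  [0,0,0,0,0,0,0],
  [0,0,0,0,0,0,0],
  [0,0,0,0,0,0,0],
  [0,0,0,0,0,0,0],
  [0,0,0,0,0,0,0],
  [0,0,0,0,0,0,0],
  [0,0,0,0,0,0,0],
  [0,0,0,0,0,0,0],
  [0,0,0,0,0,0,0],
])

```text
clock: 13.95
tcp_pos: [0.6081, 0.1696, 0.0557]
orientation: [3.068, 0.674, 0.001]
contact_force: [-3.1, -1.3, 13.4]
grip_width: -0.0003
```

>>> send_rows([
  [0,0,0,-0.01,0,0,0],
  [0,0,0,-0.02,0,0,0],
  [0,0,0,-0.03,0,0,0],
  [0,0,0,-0.045,0,0,0],
  [0,0,0,-0.07,0,0,0],
  [0,0,0,-0.15,0,0,0],
  [0,0,0,-0.3,0,0,0],
  [0,-0.2,0,-0.4,0,0,0],
  [0,-0.4,0,-0.4,0,0,0],
  [0,-0.5,0,-0.4,0,0,0],
  [0,-0.5,0,-0.4,0,0,0],
  [0,-0.5,0,-0.4,0,0,0],
  [0,-0.5,0,-0.4,0,0,0],
])

```text
clock: 15.03
tcp_pos: [0.5408, 0.1386, 0.115]
orientation: [-3.068, -0.674, -0.003]
contact_force: [-0.5, 0.1, -0.7]
grip_width: 0.0001
```

```bash
python3 - <<'E'
from h import *
d=grab('wrist','w6'); s=grab('scene','s6')
cv2.imwrite('pics/f.png',np.hstack([cv2.resize(d['pixels'][40:340,140:540,::-1],(400,300)),cv2.resize(s['pixels'][150:300,200:400,::-1],(400,300))]))
E
```

```text
(no output)
```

View pics/f.png

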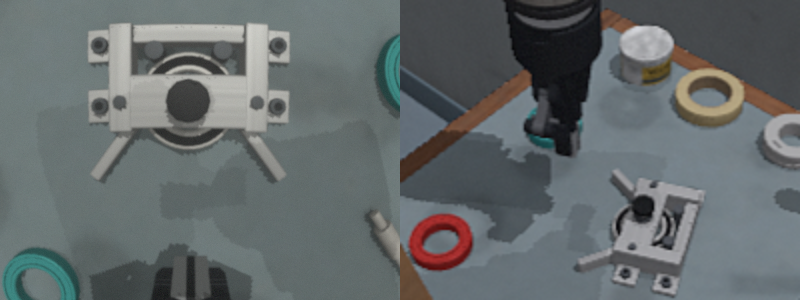

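```bash
python3 -c "
from bench import r
print(r.hand_in())"
```

```text
the job is handed in; nothing more can be done
None
```

The bearing's width check is done and the job is handed in, at about 15 s of the 54 s allowed.

- **Pushing in:** I pushed the bearing flat along the bench with two fingertips, through the mouth and under the bridge. It stopped against the pins, with the push force rising to about 7 N. The wrist picture then put its centre within about 1 mm of home, touching both pins evenly.
- **Plunger:** I pressed the cap straight down. It met the spring at about 2 N and stopped firmly after about 3 mm on the bearing. I held it at about 13 N for 1.2 s and let it go.
- **Last checks:** The final wrist and scene pictures show:
  - the bearing is still home under the bridge;
  - the cap looks back up;
  - the gripper is clear and reads no contact force;
  - the tin, tape roll and ring gauge look where they were.

The plug gauge was outside the last crop, but the arm never went near it. No check failed. The separate camera estimates of the gauge's position differed by up to about 4 mm, so I relied on the close-up wrist view and the contact forces.

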